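# Set up the fob assembly station

### The job

Set up the bench for assembling remote fobs: seat the aluminium plate whose two holes fit the blue fixture's pins flat down on the fixture, then lay the black base shell centred on top of it, lengthwise along the plate. Lay the white cover in line with the fixture off the end that faces the small clear parts tray, so that it lies between fixture and tray, and stand the blue screw cup in line off the opposite end, each with a gap of about 4 cm to the fixture. Leave the other plate lying flat on the bench away from the fixture, do not tip the cup over, and do not disturb the tape roll or the cleaner bottle.

Things in the scene. Friction and masses are not known exactly. Their poses are not given: they have to be found in the camera images.
- fixture: Fixed blue block 60 (x) by 140 (y) by 25 mm high. Origin: centre of its underside, z up, y = long axis. Two brass dowel pins on top, on the y axis at +-45 mm, 8 mm thick tapering to 4, 10 mm tall. The tray is beyond its +y or -y end (varies). In line: on its y axis (within 20 mm); about 4 cm gap: part centre about 135 mm (105 to 165) from its origin along y.
- tray: The small fixed clear plastic cell tray with six dark shells in two rows of three, 110 (x) by 140 (y) by 22 mm high, beside the fixture. Origin at the centre of its underside. A larger tray of 24 far off to the robot's left is only scenery.
- plate_wide: Loose aluminium plate 50 (x) by 120 (y) by 15 mm thick, 0.24 kg, two 13 mm through holes on its long axis 90 mm apart (at y +-45 mm, near the ends): fits over the pins with 2.5 mm play all round, either way round. Origin: centre of its underside. Seated, its underside is 25 mm and its top 40 mm above the bench.
- plate_close: Loose bare-aluminium plate of the same outline, 50 by 120 by 15 mm, but with its two 13 mm holes only 48 mm apart (24 mm either side of the centre): it does not fit the pins. Origin at the centre of its underside, long axis = y.
- base_shell: Loose black fob shell with grey buttons, an oblong with round ends, 36 (x) by 60 (y) by 16 mm thick, 0.04 kg, lying flat, buttons up. Origin at the centre of its underside, long axis = y.
- cover: Loose white fob cover with dark buttons, an oblong with round ends, 36 (x) by 60 (y) by 16 mm thick, 0.03 kg, lying flat, buttons up. Origin at the centre of its underside, long axis = y.
- cup: Loose blue round cup with dark screws in it, 50 mm diameter at the rim, 44 mm at the foot, 40 mm high, 0.09 kg, standing upright. Origin at the centre of its underside.
- tape: Loose yellow tape roll lying flat behind the work, 72 mm diameter, 19 mm high; a bystander. Origin at the centre of its underside.
- cleaner: Loose whitish translucent bottle with a red cap standing behind the work, 48 mm diameter, 120 mm high; a bystander. Origin at the centre of its underside.
Mind the look-alikes: they are no part of the job. Of the things that look like the fixture, the middle-sized one is meant.

How it is judged (in metres and radians):
On the way, in this order (a step that is already met when the one before it is completed fails the run):
1. the fitting plate lies flat on the fixture, over both pins (z of plate_wide in the frame of fixture between 0.021 and 0.028 m and horizontal distance between plate_wide and fixture below 0.006 m and angle between the y axis of plate_wide and the y axis of fixture, either way round below 0.1 rad and angle between plate_wide's own z axis and vertical below 0.06 rad), for 0.2 s.
2. the black shell lies centred and lengthwise on the seated plate (all of step 1 and z of base_shell in the frame of fixture between 0.036 and 0.044 m and horizontal distance between base_shell and fixture below 0.012 m and angle between the y axis of base_shell and the y axis of fixture, either way round below 0.26 rad and angle between base_shell's own z axis and vertical below 0.1 rad), for 0.2 s.
At the end, for the whole second after the job is handed in: Wide-hole plate fully down on both pins; shell flat on it (12 mm, 15 deg); cover and cup flat on the bench in line with the fixture (20 mm), centres 105-165 mm from its centre, cover at the tray end, cup at the other; other plate flat on the bench 80 mm or more off; all released, at rest (all of step 2 and x of cover in the frame of fixture between -0.02 and 0.02 m and x of cup in the frame of fixture between -0.02 and 0.02 m and ((y of tray in the frame of fixture between 0 and 1 m and y of cover in the frame of fixture between 0.105 and 0.165 m and y of cup in the frame of fixture between -0.165 and -0.105 m) or (y of tray in the frame of fixture between -1 and 0 m and y of cover in the frame of fixture between -0.165 and -0.105 m and y of cup in the frame of fixture between 0.105 and 0.165 m)) and height (world z) of each of cover, cup, plate_close below 0.006 m and angle between each of cover, cup, plate_close's own z axis and vertical below 0.1 rad and horizontal distance between plate_close and fixture above 0.08 m and linear speed of each of plate_wide, plate_close, base_shell, cover, cup below 0.02 m/s and contact force between each of plate_wide, plate_close, base_shell, cover, cup and the fingers below 0.05 N); the robot touches nothing.
It fails at once if the tape roll or the cleaner bottle is moved more than 30 mm (distance of any of tape, cleaner from where it was at the start of the episode above 0.03 m).
It fails at once if the cup is tipped over (angle between cup's own z axis and vertical above 0.8 rad).
It also fails if it takes over 99 s, if anything falls off the work surface, if the arm or the gripper's body presses on something with over 40 N, if the wrist force passes 120 N, or if a joint passes its speed limit or range.

### The arm

A 6-joint arm with a two-finger parallel gripper is mounted at the origin on the work surface. World frame = base frame: x ahead of the robot, y to its left, z up, the work surface at z = 0. Lengths are in mm, angles in rad, forces in N, time in s.
With the tool pointing down it reaches from about 350 to 975 mm from the base axis. Payload 7.1 kg.
Tool frame: the origin (TCP) lies on the front face of the gripper's body, between the roots of the fingers; the fingertips stand 80 mm ahead of it and the grasp point (between the pads) lies 61 mm ahead of it (env.tips_ahead is the distance from the TCP to the fingertips, in mm); z points along the fingers, y is the line along which they close (so a half turn about z gives the same grasp; the last joint's range is limited). The gripper opens to 88 mm and grips with 3 to 60 N. Pads are 20 mm wide; open, the fingers measure 115 mm over their backs; the gripper's body (75 mm by 178 mm) begins 61 mm behind the grasp point.
Start: joints at [-1.163, 0.423, 1.63, -0, 1.089, -0.019], TCP at [258.74, -568.91, 302.675] pointing down, gripper open.
Joint ranges: [-3, 3], [-0.9, 2.11], [0.09, 2.58], [-1.31, 4.45], [0.11, 2.69], [-2.54, 2.54]. Speed limits (rad/s): [2.39, 2.39, 3.01, 3.14, 3.14, 3.14].

### API

Orientations are given as a unit quaternion [x, y, z, w].
In Python, from station import env, set_gripper, viewer, workorder gives the robot as it stands. Calls block until the motion is done:
- env.reach(position, orientation): joint-space move of the TCP to a pose.
- env.move_l(position, rot=None, rate=150, f_stop=None): straight line of the TCP; rot=None keeps the orientation; rate is the mean speed in mm/s. With f_stop (N) it stops when the force on the tool has changed by that much, and returns True; else False.
- env.move_joints(angles): joint-space move.
- set_gripper(opening): finger opening in mm; the grip force is fixed at half the most; returns when the fingers have stopped.
- env.hold(seconds).
- env.ik(position, orientation): joint angles nearest the present ones, or None.
- env.read_state(): the state.
- viewer.camera(name): name is "scene" or "top" or "wrist"; returns the picture (400x640x3 uint8, blue, green, red); there is no depth.
- viewer.camera_params(name): a dict with "fx", "fy", "cx", "cy" (pixels), "pose" (4x4, takes a point from camera to world coordinates); the wrist camera has in their place "tool_from_camera" (4x4, takes a point from camera to tool coordinates, whose origin is the TCP and whose axes are the flange's). Camera axes: x right, y up, looking along -z (the intrinsics and any distortion apply to the point x, -y, -z); pixel columns grow to the right and rows downward; lengths in mm; the calibration is good to about 2 mm. A picture is of the moment at which its call begins: read the wrist's pose just before it. camera_params takes no time and is no camera call.
A pose or a line that the arm cannot do raises env.IKError and nothing moves.
- workorder.sign_off(): hands the job in; it is judged then, once.
The state is a dict: "time_s": time; "qpos": joint angles; "dq": joint speeds; "tau": joint torques, N m; "tool_pos": TCP position; "orientation": TCP orientation; "force": force on the tool from outside, world axes, zero at the start; "wrist_torque": the same for the moment, N m; "width": finger opening in mm; "grip_force": force on a finger pad.
Only numpy, scipy, OpenCV 4.12 (cv2) and the standard library are available. Lean on these libraries where they do the work, as an engineer would, in place of code of your own. Each camera call takes 0.05 s, during which the arm holds its last target. There are 200 camera calls.

## Working session

There is one attempt and no reset: what is moved stays moved. The work goes in short steps, each a Python script; the robot and the scene stay as the last script left them, time stands still between calls to the robot, and variables do not carry over. Pictures are saved under pics/ and viewed, at most 14 in all, crops included, and the job is handed in when it is done.

```bash
ls; mkdir -p pics
python3 - <<'E'
from station import env, viewer
import cv2,json
for n in("top","scene"):
    cv2.imwrite(f"pics/{n}0.png",viewer.camera(n)); p=viewer.camera_params(n); print(n,p)
print(viewer.camera_params("wrist")); print(env.read_state())
E
```

```text
pics
top {'fx': 413.1772260002698, 'fy': 413.1772260002698, 'cx': 329.4336696156931, 'cy': 194.04255526336513, 'pose': array([[-1.25431717e-02,  9.79927627e-01, -1.98958578e-01,
         3.08091909e+02],
       [-9.99880890e-01, -1.40813947e-02, -6.31825003e-03,
        -6.34970710e+01],
       [-8.99304201e-03,  1.98855629e-01,  9.79987533e-01,
         1.14446480e+03],
       [ 0.00000000e+00,  0.00000000e+00,  0.00000000e+00,
         1.00000000e+00]])}
scene {'fx': 431.72122647531995, 'fy': 431.72122647531995, 'cx': 309.8591365529771, 'cy': 196.22704721402127, 'pose': array([[-2.69174591e-01, -5.34036285e-01,  8.01467582e-01,
         1.54123094e+03],
       [ 9.62888707e-01, -1.66298834e-01,  2.12579481e-01,
         2.09133251e+02],
       [ 1.97579681e-02,  8.28945079e-01,  5.58980929e-01,
         7.42186971e+02],
       [ 0.00000000e+00,  0.00000000e+00,  0.00000000e+00,
         1.00000000e+00]])}
{'fx': 276.2719410237303, 'fy': 276.2719410237303, 'cx': 317.5594783197597, 'cy': 195.1459164168871, 'tool_from_camera': array([[-1.14952464e-03,  9.68340864e-01,  2.49629025e-01,
[... 276 characters left out ...]
+00]])}
{'time_s': 0.1, 'qpos': array([-1.16302946e+00,  4.23763539e-01,  1.63057120e+00, -5.26680402e-06,
        1.08860502e+00, -1.89953974e-02]), 'dq': array([-0.00065445, -0.00036106, -0.00019638, -0.00039936, -0.0002161 ,
       -0.00119442]), 'tau': array([ 6.22480784e-04, -5.45608628e+01, -2.74323159e+01,  6.44782512e-02,
        1.88074802e-02,  4.29431168e-06]), 'tool_pos': array([ 258.57994566, -568.58873083,  301.99656121]), 'orientation': array([ 9.77320015e-01,  2.11766700e-01, -1.32394146e-04, -6.60415317e-04]), 'force': array([-0.16094658, -0.5145943 , -0.12876046]), 'wrist_torque': array([-0.02327945, -0.02408088,  0.05400569]), 'grip_force': 0.0, 'width': 87.73895612194637}
```

View pics/top0.png

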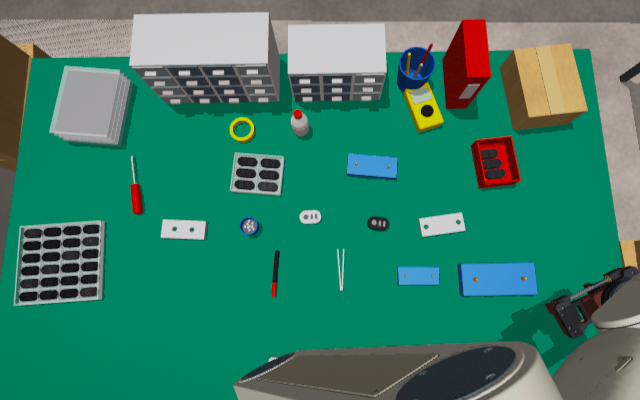

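View pics/scene0.png

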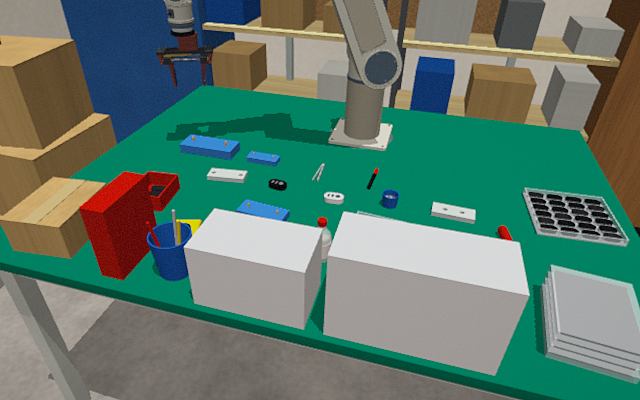

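The top picture (image right = world −y, image up = +x) shows these candidates:
- **Fixture look-alikes:** (372,166), (418,276) small and (498,279) large. The middle-sized one is (372,166).
- **Plates:** (184,230) and (442,225).
- **Trays:** the small one at (257,174), the 24-cell one at (60,262), and a red box at (495,162).
- **White cover** (310,217), **black shell** (378,224).
- **Cup:** (249,226); the pen pot at (415,70) could be taken for it.
- **Tape** (242,129), **cleaner** (300,123).

Next, close crops.

```bash
cat > h.py <<'E'
import numpy as np, cv2
from station import env, set_gripper, viewer, workorder
from scipy.spatial.transform import Rotation as R
def pix2w(uv,z,cam="top",T=None):
    p=viewer.camera_params(cam)
    if T is None: T=p["pose"]
    d=T[:3,:3]@np.array([(uv[0]-p["cx"])/p["fx"],-(uv[1]-p["cy"])/p["fy"],-1.]); o=T[:3,3]
    return o+d*(z-o[2])/d[2]
def wristT():
    s=env.read_state(); M=np.eye(4); M[:3,:3]=R.from_quat(s["orientation"]).as_matrix(); M[:3,3]=s["tool_pos"]
    return M@viewer.camera_params("wrist")["tool_from_camera"]
def quat(yaw):  # tool down, closing line (tool y) along world direction yaw (rad)
    y=np.array([np.cos(yaw),np.sin(yaw),0]); z=np.array([0,0,-1.])
    return R.from_matrix(np.c_[np.cross(y,z),y,z]).as_quat()
E
python3 - <<'E'
import cv2
a=cv2.imread("pics/top0.png")
c=lambda x,y:cv2.resize(a[y:y+60,x:x+80],None,fx=5,fy=5,interpolation=cv2.INTER_CUBIC)
import numpy as np
cv2.imwrite("pics/c1.png",np.vstack([np.hstack([c(150,200),c(400,195)]),np.hstack([c(335,135),c(340,195)])]))
cv2.imwrite("pics/c2.png",np.vstack([np.hstack([c(220,195),c(275,185)]),np.hstack([c(220,145),c(230,100)])]))
E
```

```text
(no output)
```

View pics/c1.png

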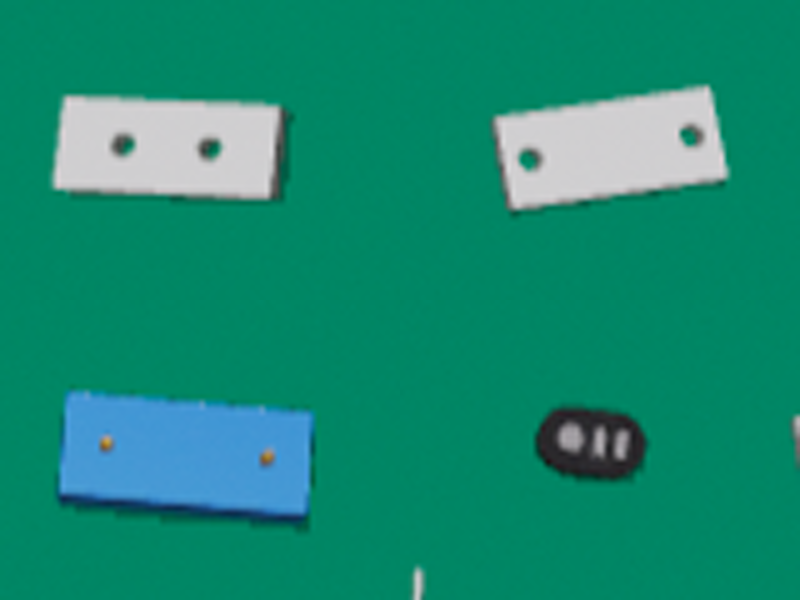

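View pics/c2.png

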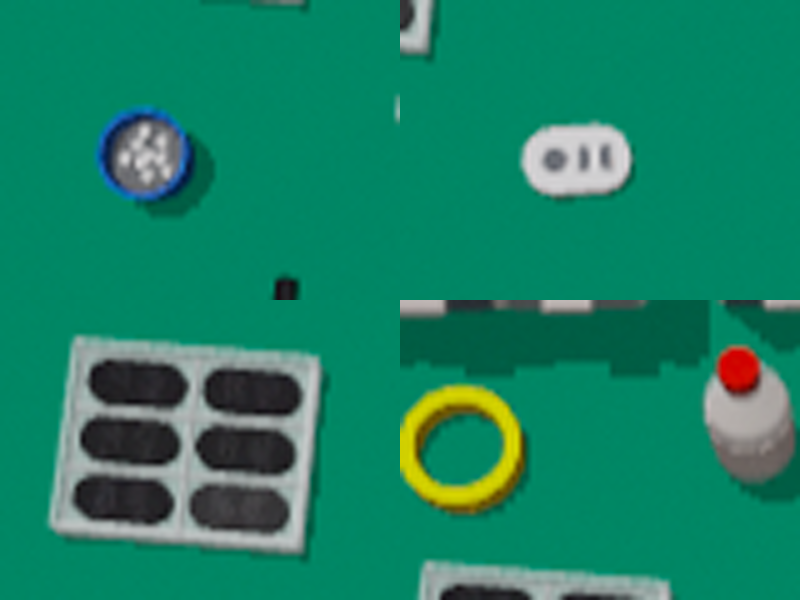

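c1: the left plate (184,230) has close-set holes, so it is plate_close. The right plate (442,225) has end holes, so it is plate_wide. The fixture has pins at crop (106,443) and (267,457), and the black shell is at crop (591,443). c2: cup rim at crop (144,154), cover (577,160), small tray about (186,445), tape (462,448), bottle foot about (757,455). Next I compute positions and check them against the given sizes.

Run:
```python
from h import *
np.set_printoptions(precision=1,suppress=True)
f=lambda x,y,ox,oy:((x+.5)/5-.5+ox,(y+.5)/5-.5+oy)
P=lambda pts,z,ox,oy,cx,cy:np.array([pix2w(f(x-cx,y-cy,ox,oy),z) for x,y in pts])
fx=P([(68,394),(312,412),(306,514),(60,494)],25,335,135,0,300)
pin=P([(106,443),(267,457)],35,335,135,0,300)
pl=P([(494,117),(711,87),(727,179),(512,211)],15,400,195,400,0)
ho=P([(530,158),(691,135)],15,400,195,400,0)
pc=P([(65,96),(281,106),(272,199),(54,188)],15,150,200,0,0)
sh=P([(537,441),(647,447)],8,340,195,400,300)
co=P([(521,160),(632,158)],8,275,185,400,0)
tr=P([(77,337),(320,356),(303,552),(50,528)],22,220,145,0,300)
for n,a in dict(fx=fx,pin=pin,pl=pl,ho=ho,pc=pc,sh=sh,co=co,tr=tr).items():
    d=np.diff(np.vstack([a,a[:1]]),axis=0); print(n,a.mean(0),np.linalg.norm(d,axis=1),"ang",np.degrees(np.arctan2(d[0,1],d[0,0])))
print("cup",P([(144,154)],40,220,195,0,0),"bottle",P([(752,448),],15,230,100,400,300),"tape",P([(462,448)],19,230,100,400,300))
```

```text
fx [ 616.  -176.2   25. ] [137.5  59.2 137.3  58.3] ang -95.27297108839777
pin [ 615.1 -175.3   35. ] [89.6 89.6] ang -96.01950184112933
pl [ 448.4 -363.3   15. ] [121.3  51.2 119.3  52.3] ang -82.88541028522656
ho [ 449.4 -363.1   15. ] [89.7 89.7] ang -82.6512455059702
pc [445.  347.3  15. ] [120.3  51.3 120.4  50.9] ang -93.44374110726831
sh [ 454.1 -189.3    8. ] [60.8 60.8] ang -93.93316944215326
co [476.2  -1.1   8. ] [61.7 61.7] ang -89.75300758707222
tr [599. 146.  22.] [138.7 113.3 142.  111.2] ang -95.5080541671417
cup [[449.4 162.8  40. ]] bottle [[729.4  26.2  15. ]] tape [[730.5 192.9  19. ]]
```

Sizes agree within 2 mm, and pin and hole spacing come out at 89.6 mm. The fixture is at about (615,-176) with its long axis at 84.2°, and the tray is on its +y side. Now I fly over the plate, shell and fixture for wrist close-ups.

Run:
```python
from h import *
r=np.radians; T={}
for n,p,yaw,z in (("plate",(449,-363),7.3,165),("shell",(454,-189),-4,165),("fix",(615,-175.5),-6,185)):
    env.reach([*p,z],quat(r(yaw))); env.hold(.3)
    T[n]=wristT(); im=viewer.camera("wrist"); cv2.imwrite(f"pics/w_{n}.png",im); print(n,env.read_state()["tool_pos"],env.read_state()["time_s"])
np.savez("T.npz",**T)
a=[cv2.imread(f"pics/w_{n}.png") for n in T]
cv2.imwrite("pics/w_all.png",np.vstack([np.hstack([cv2.resize(a[0],(400,250)),cv2.resize(a[1],(400,250))]),np.hstack([cv2.resize(a[2],(400,250)),np.zeros((250,400,3),np.uint8)])]))
```

```text
plate [ 448.76884338 -363.57516593  165.26872812] 1.6417
shell [ 454.00556253 -189.80787032  164.91389854] 2.725
fix [ 614.2408516  -175.83862804  185.04409449] 3.7667
```

View pics/w_all.png

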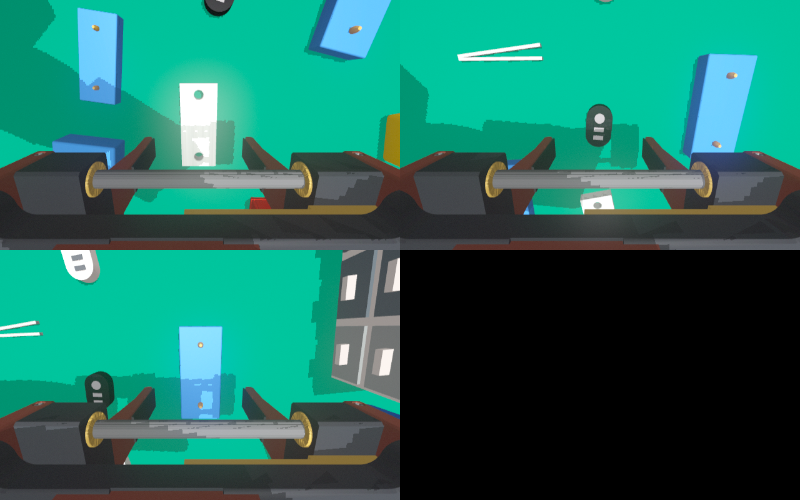

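The wrist views show the plate with both holes at about (317,150) and (317,250) at full scale, the shell at about (318,200), and the fixture pins at about (320,152) and (320,249). Enlarging these.

Run:
```python
import cv2,numpy as np
cv2.imwrite("pics/w_crop.png",np.hstack([cv2.resize(cv2.imread(f"pics/w_{n}.png")[85:275,275:363],None,fx=3,fy=3,interpolation=cv2.INTER_CUBIC) for n in("plate","shell","fix")]))
```

```text
(no output)
```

View pics/w_crop.png

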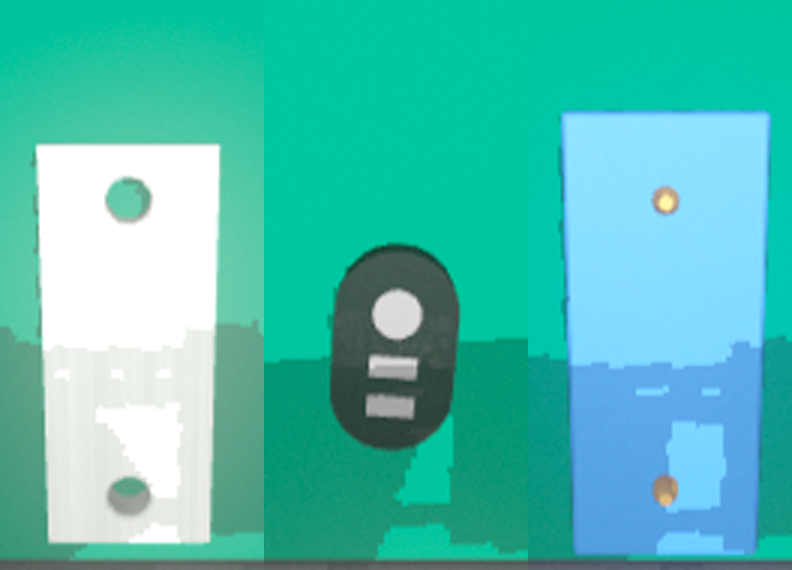

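Run:
```python
from h import *
np.set_printoptions(precision=2,suppress=True)
T=np.load("T.npz")
def P(n,pts,z): 
    z=np.broadcast_to(z,len(pts)); return np.array([pix2w(((x+.5)/3-.5+275,(y+.5)/3-.5+85),zz,"wrist",T[n]) for (x,y),zz in zip(pts,z)])
def show(n,a):
    d=np.diff(np.vstack([a,a[:1]]),axis=0); l=d[0] if len(a)==2 else d[1]-d[3]
    print(n,a.mean(0),np.linalg.norm(d[:,:2],axis=1),"long",np.degrees(np.arctan2(l[1],l[0])))
show("plate",P("plate",[(37,145),(219,145),(211,543),(49,543)],15))
show("holes",P("plate",[(129,200),(130,495.5)],15))
show("fix",P("fix",[(34,113),(242,113),(228,553),(47,553)],25))
show("pins",P("fix",[(138,201),(137,497)],35))
show("shell",P("shell",[(131,243),(131,450)],[1,15]))
show("shellw",P("shell",[(68,330),(195,330)],10))
```

```text
plate [ 449.17 -364.44   15.  ] [ 49.76 120.43  50.21 120.39] long -82.56331282705858
holes [ 449.23 -363.87   15.  ] [89.45 89.45] long -82.64552218902263
fix [ 616.89 -176.88   25.  ] [ 58.68 137.74  58.59 137.73] long -96.01822345261847
pins [ 616.76 -176.41   35.  ] [89.49 89.49] long -96.1459182207918
shell [ 455.21 -189.64    8.  ] [60.34 60.34] long -94.1595861425993
shellw [ 455.76 -183.95   10.  ] [37.46 37.46] long -4.165554043987032
```

Everything agrees with the given sizes within about 1.5 mm. Now grasp and seat the plate.

```bash
cat >> h.py <<'E'
r=np.radians
def fine(p,yaw,rate=40,n=2):  # line move with correction of the standing error
    p=np.array(p,float); c=p.copy()
    for _ in range(n):
        env.move_l(c,quat(yaw),rate=rate); env.hold(.15); c=c+p-env.read_state()["tool_pos"]
def pick(xy,yaw,z,w0,w1):
    set_gripper(w0); env.reach([*xy,z+90],quat(yaw)); env.move_l([*xy,z+15],rate=150); fine([*xy,z],yaw)
    set_gripper(w1); s=env.read_state(); print("grip",s["width"],s["grip_force"],s["tool_pos"],s["time_s"])
    env.move_l([*xy,z+120],rate=150)
FX=np.array([616.85,-176.65]); FY=r(83.9); U=np.array([np.cos(FY),np.sin(FY)]); FS=r(-6.1)
E
python3 - <<'E'
from h import *
pick((449.2,-364.2),r(7.4),84,75,40)
env.reach([*FX,180],quat(FS)); fine([*FX,122],FS)
f0=env.read_state()["force"]
print(env.read_state()["tool_pos"],env.read_state()["width"],f0)
hit=env.move_l([*FX,109.3],quat(FS),rate=25,f_stop=12)
s=env.read_state(); print(hit,s["tool_pos"],s["force"]-f0,s["time_s"])
cv2.imwrite("pics/seat.png",viewer.camera("wrist")[85:275,220:420].repeat(3,0).repeat(3,1))
E
```

```text
grip 49.69294647019914 29.99998837709427 [ 449.09906594 -364.08179446   83.84583663] 7.4417
[ 616.74323249 -176.60883316  121.74670288] 49.497825100666184 [ 0.47545145  0.04070862 -2.13436797]
False [ 616.82509603 -176.62859877  109.07614643] [ 0.39516012 -0.63599245 -0.78781034] 12.1833
```

View pics/seat.png

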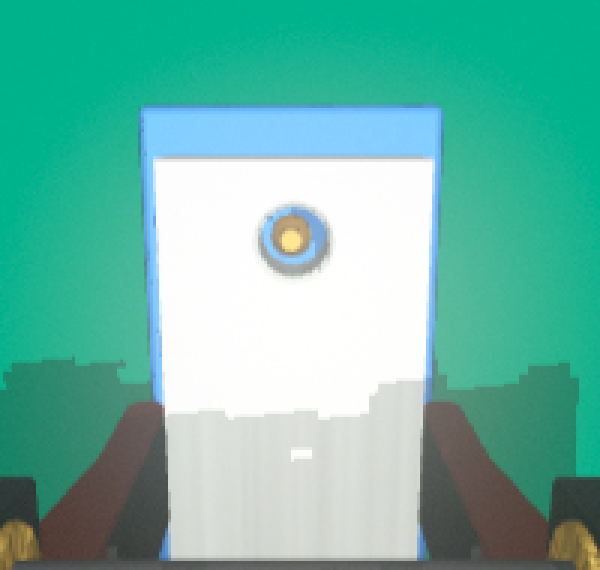

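The pin stands centred in the hole at crop (291,238) and the plate is down. Release it, check, then fetch the shell.

Run:
```python
from h import *
set_gripper(62); env.hold(.3); env.move_l([*FX,170],rate=150)
cv2.imwrite("pics/seat_l.png",viewer.camera("wrist"))
pick((455.5,-189.6),r(-4.2),84,62,28)
env.reach([*FX,190],quat(FS)); fine([*FX,132],FS)
f0=env.read_state()["force"]
hit=env.move_l([*FX,124],quat(FS),rate=25,f_stop=8)
s=env.read_state(); print(hit,s["tool_pos"],s["width"],s["force"]-f0,s["time_s"])
set_gripper(50); env.hold(.3); env.move_l([*FX,215],rate=150); env.hold(.2)
a=viewer.camera("wrist"); cv2.imwrite("pics/shell_l.png",a)
b=cv2.imread("pics/seat_l.png"); cv2.imwrite("pics/chk.png",np.hstack([cv2.resize(x[85:285,220:420],None,fx=2,fy=2) for x in(b,a)]))
```

```text
grip 36.39994033241301 29.55627366900444 [ 455.39830414 -189.55442624   83.8782898 ] 16.7333
False [ 616.77879826 -176.61304526  123.70013156] 36.22039836463562 [ 0.02129743  0.03895022 -0.37939358] 20.9833
```

View pics/chk.png

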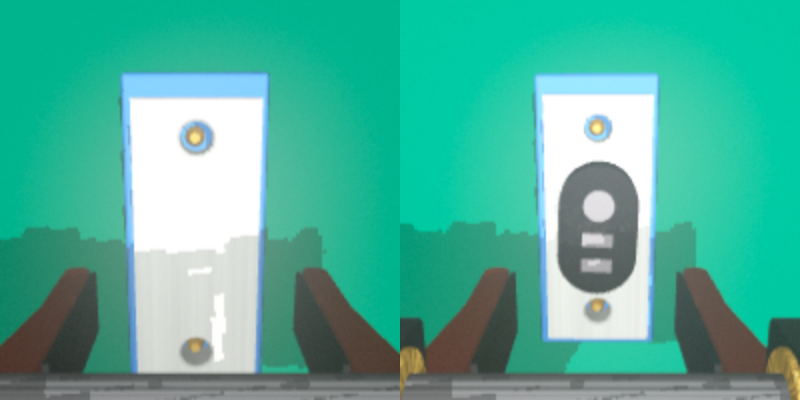

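The plate is seated on both pins, and the shell is centred and lengthwise on it (crop (598,228)). Now the cover at 122 mm from the fixture, which keeps the gripper clear of the bottle, and then the cup.

Run:
```python
from h import *
def place(xy,z):
    env.reach([*xy,z+100],quat(FS)); env.move_l([*xy,z+12],rate=120); f0=env.read_state()["force"]
    hit=env.move_l([*xy,z],quat(FS),rate=30,f_stop=8)
    s=env.read_state(); print("place",hit,s["tool_pos"],s["width"],s["force"]-f0,s["time_s"])
    set_gripper(s["width"]+16); env.hold(.3); env.move_l([*xy,z+110],rate=120)
pick((476.6,-1.5),r(0),84,62,28)
place(FX+122*U,84.3)
pick((449.8,162.3),r(0),95,75,35)
place(FX-132*U,95.3)
env.reach([450,-450,300],quat(FS)); env.hold(.3)
a=viewer.camera("top"); cv2.imwrite("pics/end.png",a)
cv2.imwrite("pics/endc.png",cv2.resize(a[100:250,220:460],None,fx=3.3,fy=3.3,interpolation=cv2.INTER_CUBIC))
```

```text
grip 35.860370078964536 29.77401651442051 [476.4906543   -1.50349296  83.87561526] 26.325
place False [629.74915774 -55.35933738  84.1018932 ] 35.72410925999564 [ 0.13625292 -0.62390907 -0.37909392] 29.4
grip 48.63112167118127 29.999961818684824 [449.7565068  162.25189152  94.87940378] 35.1667
place False [ 602.74083309 -307.88011882   95.14388075] 48.79441568278922 [ 0.35494462  1.12243175 -0.64209783] 39.35
```

View pics/endc.png

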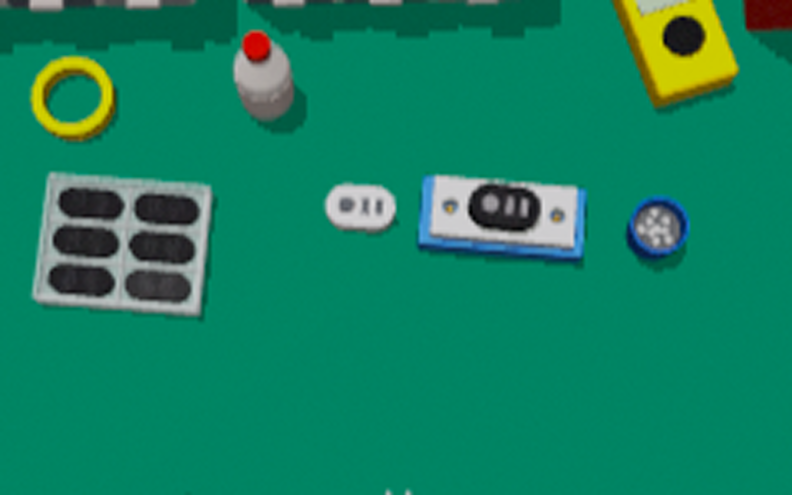

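The cover is at crop (360,206), the stacked fixture at (505,212), and the cup is upright with its rim at (658,227). Tape and bottle have not moved. I'll check the numbers and then hand in.

Run:
```python
from h import *
ok=True
for n,(x,y),z in(("cover",(360,206),12),("cup",(658,227),40),("shell",(505,207),55)):
    p=pix2w(((x+.5)/3.3-.5+220,(y+.5)/3.3-.5+100),z)[:2]-FX; a,b=p@U,p@[U[1],-U[0]]; print(n,a,b)
    ok&=abs(b)<10 and (n=="shell" and abs(a)<8 or 110<abs(a)<160)
if ok: print(workorder.sign_off())
```

```text
cover 122.04218563982492 0.8986173058050942
cup -128.646253236638 -2.403536919687639
shell 0.8713567165637192 -1.1568316217714454
the job is handed in; nothing more can be done
None
```

The bench is set up and handed in: the wide-hole plate is seated on both pins with the shell centred on it, the cover lies at the tray end (about 122 mm from the fixture centre), and the cup stands upright at the other end (about 130 mm); the other plate, tape and bottle were not touched, and no verdict was returned.

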